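# Clip the wax away in its bail-top box

### The job

Put the cream-coloured block of wax into the open blue clip-top box and let go of it, close the lid, then swing the wire bail by its red knob up over the lid until it snaps past the crest of the steel keeper and clamps the lid shut. Leave the wooden block where it lies.

Things in the scene. Friction and masses are not known exactly. Their poses are not given: they have to be found in the camera images.
- clip_box: Blue open-topped metal box, screwed to the bench (it cannot move), 108 (x) x 116 (y) x 56 mm high outside, inside 98 x 106 mm, inner floor 5 mm up. Origin: centre of its underside. Its x axis points from the bail at the front to the lid hinge at the back, y along the hinge, z up.
- lid (a joint): Angle of the blue lid (114 x 116 x 9 mm, 0.2 kg): 0 shut (its top then 67 mm above the bench), 1.57 upright, stop at 1.85 leaning back. It starts open and near upright stays where it is by friction; swung forward below about 1 rad it falls shut by itself, slowly.
- lid_edge (a point): Middle of the lid's free front edge, half-way through its thickness, 116 mm from the hinge line.
- bail (a joint): Swing of the wire bail: 0 would be level to the front, 1.57 straight up, stop at 1.86. It starts low in front and stays where left (friction, about 0.8 N at the knob). Over the shut lid its 6 mm cross wire meets the ramp at about 1.45, passes the crest at about 1.63 and drops into the seat (1.68 to 1.86), clamping the lid. About 4 N at the knob takes it over.
- knob (a point): Centre of the red knob, a barrel 26 mm long (along y) and 21 mm across, on a stem in the middle of the bail's cross wire, 94 mm from the pivot line. Held by its ends (fingers closing along the box's y axis) it turns between them, so it can be led round its arc with the gripper pointing down. It starts 33 to 67 mm above the bench and ends at about 115 mm.
- wax_center (a point): Centre of the loose cream-coloured wax block, 32 (x) x 60 (y) x 26 mm (z), 50 g, lying flat.
- wood_center (a point): Centre of the loose beech offcut, 55 (x) x 80 (y) x 32 mm, brown wood; to be left alone.
- lid_hinge (a point): Middle of the lid's hinge line, which runs along the box's y axis; at x = 58, z = 56 mm in the box frame. The lid's outer face lies 11 mm off this line (outward), its inner face 2 mm.
- crest (a point): Top of the crest of the steel keeper on the middle of the lid's outer face. The keeper is 36 mm wide along y (feet 44 mm) and, with the lid shut, its ramp climbs from x = -40, z = 78 mm to the crest at x = -16, z = 87 mm (box frame); behind the crest a step of 4 mm goes down to the seat (x = -16 to 8 mm). With the lid open it sticks out at the back.
- bail_pivot (a point): Middle of the bail's pivot line, along the box's y axis; at x = -20, z = 22 mm in the box frame. The arms run at y = +-66 mm, outside the lid; the cross wire is 64 mm from this line. The wire springs outward along its arms by up to 8 mm (1.8 N per mm; 4.5 mm at the crest).
Not all that is in view belongs to the job. Of the things that look like the part that bears wax_center, the largest one is meant.

How it is judged:
On the way, in this order (a step that is already met when the one before it is completed fails the run):
1. the wax lies in the box, let go of, with the lid still open (x of wax_center in the frame of clip_box between -0.049 and 0.049 m and y of wax_center in the frame of clip_box between -0.053 and 0.053 m and z of wax_center in the frame of clip_box between 0 and 0.045 m and contact force between the fingers and wax_block below 0.1 N and value of joint lid above 0.5 rad), for 0.2 s.
2. the lid is shut over the wax, the bail not yet over (x of wax_center in the frame of clip_box between -0.049 and 0.049 m and y of wax_center in the frame of clip_box between -0.053 and 0.053 m and z of wax_center in the frame of clip_box between 0 and 0.045 m and value of joint lid below 0.05 rad and value of joint bail below 1.5 rad), for 0.2 s.
3. the bail has snapped past the crest (value of joint lid below 0.03 rad and value of joint bail above 1.655 rad), for 0.2 s.
At the end, for the whole second after the job is handed in: The wax block lies inside the box (its centre within the inner walls and below 45 mm), the lid is shut (within 0.03 rad) and the bail is at rest in the keeper's seat past the crest (its joint above 1.655 rad) (all of step 3 and x of wax_center in the frame of clip_box between -0.049 and 0.049 m and y of wax_center in the frame of clip_box between -0.053 and 0.053 m and z of wax_center in the frame of clip_box between 0 and 0.045 m and velocity of joint bail between -0.1 and 0.1 rad/s and linear speed of wax_block below 0.05 m/s); the robot touches nothing.
It fails at once if the wooden block is moved by more than 30 mm (distance of wood_center from where it was at the start of the episode above 0.03 m).
It also fails if it takes over 64 s, if anything falls off the work surface, if the arm or the gripper's body presses on something with over 40 N, if the wrist force passes 120 N, or if a joint passes its speed limit or range.

### The arm

A 7-joint arm with a two-finger parallel gripper is mounted at the origin on a cart in front of the work surface, level with it; the furniture and walls round the work are solid. World frame = base frame: x ahead of the robot, y to its left, z up, the work surface at z = 0. Lengths are in m, angles in rad, forces in N, time in s.
With the tool pointing down it reaches from about 0.35 to 0.9 m from the base axis. Payload 7.2 kg.
Tool frame: the origin (TCP) lies midway between the tips of the shut fingers; the grasp point (between the pads) lies 19 mm behind it (r.grasp_offset is the distance from the TCP to the grasp point, in m); z points along the fingers, y is the direction in which the jaws open and shut (so a half turn about z gives the same grasp; the last joint's range is limited). The gripper opens to 85 mm and grips with 20 to 120 N. Pads are 22 mm wide; open, the fingers measure 114 mm over their backs; the gripper's body (76 mm by 85 mm) begins 54 mm behind the grasp point. The pads swing forward as they close: fully open they stand 13 mm farther back than shut.
Start: joints at [1.178, 0.411, -0.013, 1.596, 0.006, 1.134, -0.082], TCP at [0.199, -0.592, 0.231] pointing down, gripper open.
Joint ranges: [-2.95, 2.95], [-0.29, 1.99], [-1.47, 1.44], [0.14, 2.54], [-1.03, 4.17], [0.13, 1.85], [-2.86, 2.86]. Speed limits (rad/s): [2.39, 2.39, 3.01, 3.01, 3.14, 3.14, 3.14].

### API

Orientations are given as a 3x3 rotation matrix whose columns are the frame's x, y, z axes.
In Python, from workcell import sensors, cams, r gives the robot as it stands.
- The arm moves only by the shell command python3 -m jog 'ROWS' [FORCE]. ROWS is text: rows parted by semicolons, each of 7 numbers parted by spaces: the turn, a rotation vector about the tool's x, y, z in rad, then the shift along the tool's x, y, z in cm, then the opening in per cent of the stroke, from 0 (shut) to 100 (fully open). In form: wx wy wz tx ty tz fingers; .... A call has 1 to 20 rows; each row is the pose to reach, as a shift and turn from the pose commanded when the call began, along the tool's axes at that moment; what a row does not reach only later rows make up. A row lasts 1/12 s, in which the tool goes at most 41.7 mm and 7.16 degrees, less where a joint would pass 70% of its speed; a pose out of reach is approached as far as the arm can. A call with a gripper value outside its range is refused whole. The fingers move at their own pace and stop on an object; FORCE is the grip in N (left out, the last holds). Time passes only in rows, so rows that repeat a pose let the fingers close. It gives the time, the measured TCP pose, the force and the opening at its end, in the units of the state.
- sensors.get_obs(): the state, without advancing time (a new reading comes with each control period).
- cams.grab_frame(name): name is "scene" or "top" or "wrist"; returns the picture (384x512x3 uint8, red, green, blue); there is no depth.
- cams.calibration(name): a dict with "K" (3x3 intrinsics, pixels), "world_from_camera" (4x4, takes a point from camera to world coordinates); the wrist camera has in their place "T_tool_cam" (4x4, takes a point from camera to tool coordinates, whose origin is the TCP and whose axes are the flange's). Camera axes: x right, y down, z forward; pixel columns grow to the right and rows downward; lengths in m; the calibration is good to about 2 mm. The wrist camera is an equidistant fisheye: a pixel r from the principal point sees the ray r / f radians off the axis. A picture is of the moment at which its call begins: read the wrist's pose just before it. calibration takes no time and is no camera call.
- r.job_done(): hands the job in, once; it reports no verdict.
The state is a dict: "t": time; "joint_pos": joint angles; "qvel": joint speeds; "tau": joint torques, N m; "position": TCP position; "orientation": TCP orientation; "contact_force": force on the tool from outside, world axes, zero at the start; "moment": the same for the moment, N m; "finger_gap": finger opening in m.
Only numpy, scipy, OpenCV 4.12 (cv2) and the standard library are available. Lean on these libraries where they do the work, as an engineer would, in place of code of your own. Each camera call takes 0.05 s, during which the arm holds its last target.

## Working session

There is one attempt and no reset: what is moved stays moved. The work goes in short steps, Python scripts to look and compute and a shell command to move; the robot and the scene stay as the last step left them, time stands still between calls to the robot, and variables do not carry over. Pictures are saved under pics/ and viewed, and the job is handed in when it is done.

```bash
ls; mkdir -p pics; python3 - <<'E'
from workcell import sensors,cams,r
import cv2
o=sensors.get_obs();print(o)
for n in ["scene","top","wrist"]:
    im=cams.grab_frame(n);cv2.imwrite(f"pics/{n}0.png",im[:,:,::-1]);print(n,cams.calibration(n))
E
```

```text
pics
{'t': 0.0, 'joint_pos': array([ 1.17781642,  0.41190766, -0.01272326,  1.59704991,  0.00558705,
        1.13431162, -0.08219951]), 'qvel': array([ 1.00265597e-03,  2.30314699e-04,  7.30530321e-04,  1.12216902e-03,
        1.04109342e-03, -4.98120391e-04,  2.57590336e-05]), 'tau': array([-2.26698448e-04, -6.00611901e+01,  6.81554396e-01, -2.99405658e+01,
        1.37479059e-02,  1.05774615e-02,  3.33371850e-05]), 'position': array([ 0.19924677, -0.59185772,  0.23044578]), 'orientation': array([[ 9.47711383e-01,  3.19128112e-01, -6.17927256e-04],
       [ 3.19128695e-01, -9.47710169e-01,  1.52035129e-03],
       [-1.00429108e-04, -1.63805254e-03, -9.99998653e-01]]), 'contact_force': array([0.65135918, 0.22557624, 0.36185852]), 'moment': array([-0.01454215, -0.00821692,  0.05170296]), 'finger_gap': 0.08530509055081703}
scene {'K': array([[377.77770813,   0.        , 254.41246243],
       [  0.        , 377.77770813, 193.49335849],
       [  0.        ,   0.        ,   1.        ]]), 'world_from_camera': array([[-0.42434642, -0.67001799,  0.60910263,  0.00266397],
       [-0.9053953
[... 421 characters left out ...]
[-0.99997091, -0.00504901, -0.00571776,  0.09213367],
       [ 0.00615516, -0.09135361, -0.99579949,  1.14701548],
       [ 0.        ,  0.        ,  0.        ,  1.        ]])}
wrist {'K': array([[297.31863964,   0.        , 256.18852802],
       [  0.        , 297.31863964, 191.67333067],
       [  0.        ,   0.        ,   1.        ]]), 'T_tool_cam': array([[-1.39192067e-04, -9.65211106e-01, -2.61471798e-01,
         6.55121732e-02],
       [ 9.99999815e-01, -2.89013637e-04,  5.34539988e-04,
         6.89371447e-04],
       [-5.91512848e-04, -2.61471675e-01,  9.65210968e-01,
        -1.42308166e-01],
       [ 0.00000000e+00,  0.00000000e+00,  0.00000000e+00,
         1.00000000e+00]])}
```

View pics/scene0.png

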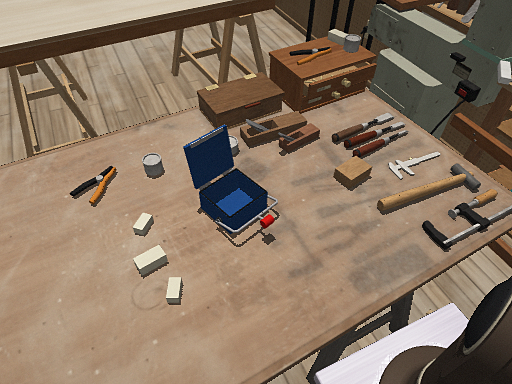

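View pics/top0.png

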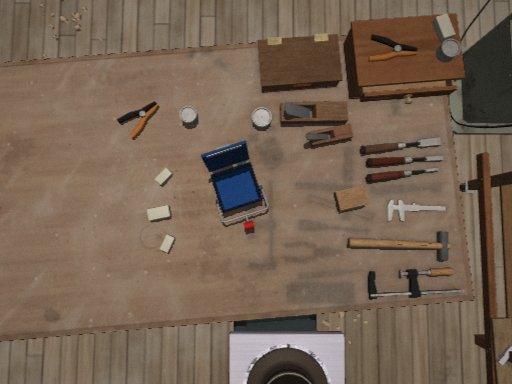

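```bash
python3 - <<'E'
import cv2
a=cv2.imread('pics/top0.png');cv2.imwrite('pics/topc.png',cv2.resize(a[90:290,80:440],None,fx=2.2,fy=2.2,interpolation=cv2.INTER_CUBIC))
a=cv2.imread('pics/scene0.png');cv2.imwrite('pics/scc.png',cv2.resize(a[100:350,100:440],None,fx=2.2,fy=2.2,interpolation=cv2.INTER_CUBIC))
E
```

```text
(no output)
```

View pics/topc.png

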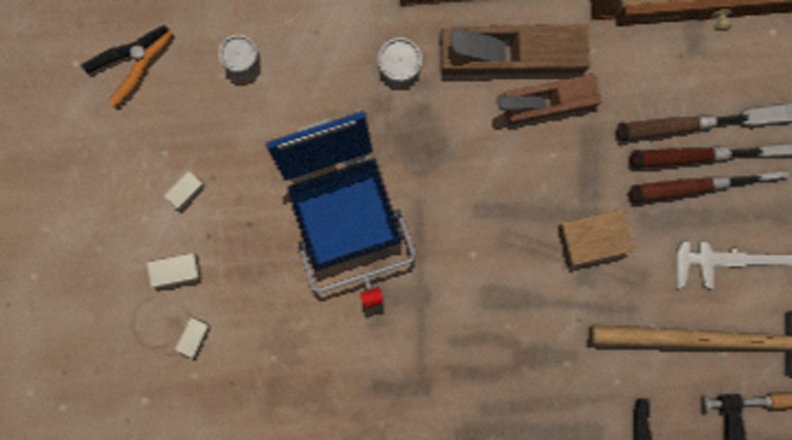

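View pics/scc.png

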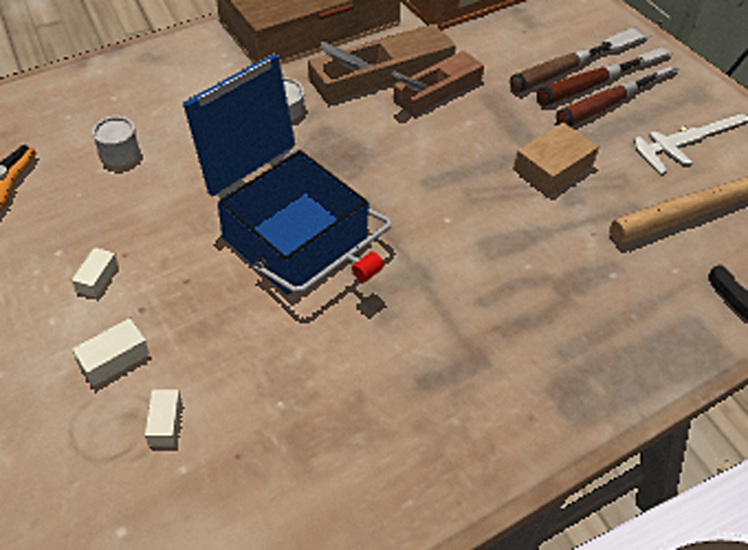

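The wax is the largest block, at top px (158,213), with smaller look-alikes at (164,177) and (167,244). The knob is at top px (249,227), and the box is near (238,188) with its lid open at the back. Next I'll measure these.

```bash
cat >h.py <<'E'
import numpy as np,cv2
from workcell import sensors,cams,r
def ray(n,u,v,cal=None):
    c=cal or cams.calibration(n);K=c["K"];T=c["world_from_camera"]
    d=T[:3,:3]@np.array([(u-K[0,2])/K[0,0],(v-K[1,2])/K[1,1],1.]);return T[:3,3],d/np.linalg.norm(d)
def plane(n,u,v,z):
    o,d=ray(n,u,v);return o+d*(z-o[2])/d[2]
def tri(l):
    A=0;b=0
    for o,d in l:
        P=np.eye(3)-np.outer(d,d);A=A+P;b=b+P@o
    x=np.linalg.solve(A,b);return x,[np.linalg.norm((np.eye(3)-np.outer(d,d))@(x-o)) for o,d in l]
def proj(n,p):
    c=cams.calibration(n);T=np.linalg.inv(c["world_from_camera"]);q=T[:3,:3]@p+T[:3,3];q=c["K"]@(q/q[2]);return q[:2]
E
python3 - <<'E'
from h import *
for n in ["top","scene"]:
    im=cv2.imread(f"pics/{n}0.png");h=cv2.cvtColor(im,cv2.COLOR_BGR2HSV)
    masks={"red":((h[...,0]<8)|(h[...,0]>172))&(h[...,1]>180)&(h[...,2]>90),
     "cream":(h[...,1]<75)&(h[...,2]>150)&(h[...,0]>15)&(h[...,0]<40),
     "blue":(h[...,0]>100)&(h[...,0]<125)&(h[...,1]>120)&(h[...,2]>100)}
    for k,m in masks.items():
        cs,_=cv2.findContours(m.astype(np.uint8),cv2.RETR_EXTERNAL,cv2.CHAIN_APPROX_NONE)
        for c in cs:
            if cv2.contourArea(c)>25:
                M=cv2.moments(c);print(n,k,cv2.contourArea(c),M['m10']/M['m00'],M['m01']/M['m00'],cv2.boxPoints(cv2.minAreaRect(c)).round(1).tolist())
E
```

```text
top red 47.0 248.5744680851064 224.7943262411347 [[243.39999389648438, 223.1999969482422], [251.8000030517578, 220.39999389648438], [253.8000030517578, 226.39999389648438], [245.39999389648438, 229.1999969482422]]
top cream 25.5 504.15032679738556 358.07189542483655 [[499.6000061035156, 361.0], [506.0, 352.0], [509.5, 354.5], [503.1000061035156, 363.5]]
top cream 120.5 166.33333333333331 242.93222683264176 [[158.8000030517578, 248.39999389648438], [166.0, 234.0], [173.60000610351562, 237.8000030517578], [166.39999389648438, 252.1999969482422]]
top cream 219.5 157.67122247532268 212.15641609719057 [[145.60000610351562, 208.89999389648438], [167.3000030517578, 204.5], [169.5, 215.5], [147.8000030517578, 219.8000030517578]]
top cream 256.0 407.16471354166663 208.19856770833331 [[388.0, 200.0], [444.0, 200.0], [444.0, 220.0], [388.0, 220.0]]
top cream 124.5 162.69477911646587 175.570281124498 [[153.0, 179.0], [165.5, 166.5], [171.5, 172.5], [159.0, 185.0]]
top cream 147.0 260.93197278911566 117.46371882086166 [[253.0, 109.0], [269.0, 109.0], [269.0, 125.0], [253.0, 125.0]]
top cream 106.
[... 11779 characters left out ...]
46 33.0294297041781 [[239.89999389648438, 22.299999237060547], [278.6000061035156, -3.200000047683716], [306.5, 39.29999923706055], [267.79998779296875, 64.80000305175781]]
scene cream 717.5 433.0443670150987 25.750522648083624 [[382.1000061035156, 6.800000190734863], [388.20001220703125, -4.900000095367432], [465.3999938964844, 35.20000076293945], [459.29998779296875, 47.0]]
scene cream 5260.0 76.21495564005069 15.337959442332064 [[-0.0, 0.0], [231.0, 0.0], [231.0, 46.0], [0.0, 46.0]]
scene blue 473.5 233.93417810630058 201.53959873284055 [[215.39999389648438, 203.1999969482422], [241.89999389648438, 184.60000610351562], [252.39999389648438, 199.5], [225.89999389648438, 218.10000610351562]]
```

```bash
python3 - <<'E'
from h import *
a=cv2.imread('pics/top0.png');cv2.imwrite('pics/topd.png',cv2.resize(a[130:245,190:285],None,fx=6,fy=5*1.0,interpolation=cv2.INTER_CUBIC)[:590])
a=cv2.imread('pics/scene0.png');cv2.imwrite('pics/scd.png',cv2.resize(a[120:245,175:290],None,fx=5,fy=4.8,interpolation=cv2.INTER_CUBIC))
print("knob",tri([ray("top",248.8,225),ray("scene",267.7,219.9)]))
print("wax",tri([ray("top",157.7,212.2),ray("scene",148,252)]))
P=lambda u,v,z:plane("top",u,v,z)[:2]
print("wax top",P(157.9,212.4,.026), [P(u,v,.026).round(4).tolist() for u,v in [[145.6,208.9],[167.3,204.5],[169.5,215.5],[147.8,219.8]]])
print("floor",P(236.8,190,.005),[P(u,v,.005).round(4).tolist() for u,v in [(215.9,181.7),(248.6,170.8),(257.6,197.8),(224.9,208.7)]])
E
```

```text
knob (array([0.44881762, 0.10434193, 0.05204899]), [np.float64(0.0008125646652881839), np.float64(0.0008125646652881843)])
wax (array([0.4835967 , 0.35696922, 0.03862472]), [np.float64(0.0011645503754773487), np.float64(0.0011645503754773026)])
wax top [0.48314433 0.35826239] [[0.4927, 0.3927], [0.5053, 0.3327], [0.4747, 0.3258], [0.4625, 0.3857]]
floor [0.54875917 0.14040869] [[0.5723, 0.2003], [0.6041, 0.1071], [0.5268, 0.081], [0.4953, 0.1737]]
```

View pics/topd.png

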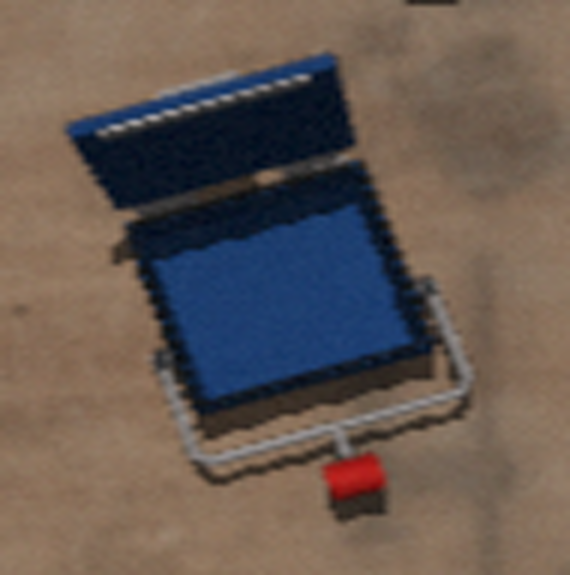

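View pics/scd.png

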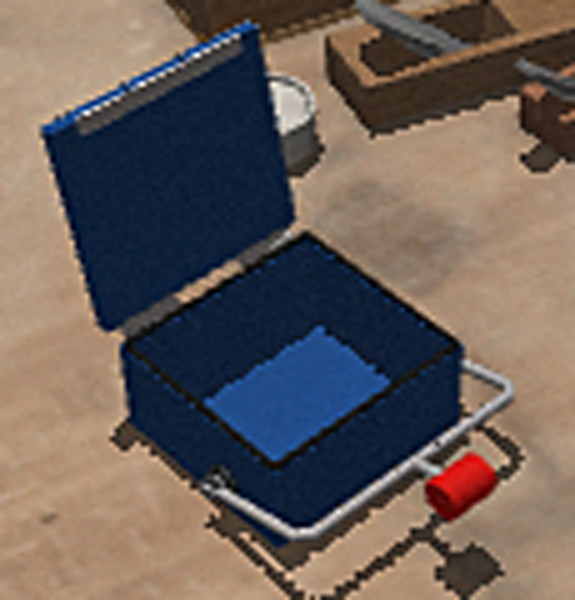

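```bash
python3 - <<'E'
from h import *
T={'FL':(223.8,212.4),'FR':(262.2,199.4),'BR':(251,162),'BL':(211.2,175.6)}
S={'BL':(200,191.9),'BR':(237,169),'FR':(267,192.5),'FL':(230,216.9)}
loc={'FL':(-54,58),'FR':(-54,-58),'BR':(54,-58),'BL':(54,58)}
def fit(W):
    A=[];b=[]
    for k in W:
        x,y=np.array(loc[k])/1e3
        A+=[[1,0,x,-y],[0,1,y,x]];b+=list(W[k])
    s=np.linalg.lstsq(np.array(A),np.array(b),rcond=None)[0];return s[:2],np.degrees(np.arctan2(s[3],s[2])),np.hypot(s[2],s[3])
for n,D in (("top",T),("scene",S)):
    W={k:plane(n,*D[k],.056)[:2] for k in D};print(n,fit(W))
for k in T: print(k,tri([ray("top",*T[k]),ray("scene",*S[k])]))
E
```

```text
top (array([0.55150901, 0.13760861]), np.float64(18.71803721811164), np.float64(0.9781268759311699))
scene (array([0.55121097, 0.13964585]), np.float64(17.90906327582232), np.float64(0.9545109368043202))
FL (array([0.48366802, 0.17448986, 0.05866702]), [np.float64(0.0019684487677671305), np.float64(0.0019684487677671136)])
FR (array([0.51916544, 0.06953976, 0.0540802 ]), [np.float64(0.0006645467877428808), np.float64(0.0006645467877428862)])
BR (array([0.62228323, 0.10035262, 0.05083776]), [np.float64(0.0003248529824080725), np.float64(0.00032485298240796556)])
BL (array([0.58342102, 0.20893858, 0.05507296]), [np.float64(0.00037570655109624433), np.float64(0.0003757065510961827)])
```

```bash
cat >>h.py <<'E'
from scipy.spatial.transform import Rotation as Ro
BC=np.array([.5513,.1385,0]);BY=18.3
def bp(x,y,z):
    a=np.radians(BY);return BC+np.array([np.cos(a)*x-np.sin(a)*y,np.sin(a)*x+np.cos(a)*y,z])
def Rd(yaw):  # tool down, tool x at yaw deg
    a=np.radians(yaw);return np.array([[np.cos(a),np.sin(a),0],[np.sin(a),-np.cos(a),0],[0,0,-1.]])
def delta(p,yaw):
    o=sensors.get_obs();R=o["orientation"]
    w=Ro.from_matrix(R.T@Rd(yaw)).as_rotvec();t=R.T@(np.array(p)-o["position"])*100
    print("rot",w.round(3),"shift cm",t.round(2))
E
python3 - <<'E'
from h import *
delta([.42,-.1,.24],18.3)
delta([.47,.2,.24],15)
delta([.483,.358,.2],11.9)
E
```

```text
rot [-0.001  0.     0.005] shift cm [ 36.62 -39.58  -0.89]
rot [-0.001  0.     0.063] shift cm [ 50.93 -66.42  -0.86]
rot [-0.001  0.     0.117] shift cm [ 57.2  -80.97   3.16]
```

```bash
python3 -m jog '0 0 0 9.2 -9.9 -0.5 100; 0 0 0 18.3 -19.8 -0.9 100; 0 0 0 27.4 -29.7 -0.9 100; 0 0 0 36.6 -39.6 -0.9 100; 0 0 0 36.6 -39.6 -0.9 100; 0 0 0 36.6 -39.6 -0.9 100; 0 0 0 36.6 -39.6 -0.9 100; 0 0 0 36.6 -39.6 -0.9 100; 0 0 0 36.6 -39.6 -0.9 100; 0 0 0 36.6 -39.6 -0.9 100; 0 0 0 36.6 -39.6 -0.9 100; 0 0 0 36.6 -39.6 -0.9 100; 0 0 0 36.6 -39.6 -0.9 100; 0 0 0 36.6 -39.6 -0.9 100' 40
```

```text
t: 1.32
position: [0.4225, -0.0929, 0.2409]
orientation: [[0.945, 0.328, 0.003], [0.328, -0.945, 0.002], [0.003, -0.001, -1.0]]
contact_force: [0.0, 0.0, -0.2]
finger_gap: 0.0853
```

```bash
python3 - <<'E'
from h import *
delta([.47,.2,.24],15)
delta([.478,.358,.2],11.9)
E
```

```text
rot [-0.002 -0.003  0.072] shift cm [ 14.09 -26.11   0.17]
rot [-0.002 -0.003  0.126] shift cm [ 20.01 -40.77   4.21]
```

```bash
python3 -m jog '0 0 0 2.5 -3.3 0 100; 0 0 0 5 -7 0 100; 0 0 0.03 7 -11 0 100; 0 0 0.04 9 -14.5 0 100; 0 0 0.06 11 -18 0 100; 0 0 0.07 13 -22 0 100; 0 0 0.09 14.1 -26.1 0 100; 0 0 0.1 15.5 -30 1 100; 0 0 0.12 17 -34 2 100; 0 0 0.126 18.5 -38 3 100; 0 0 0.126 20 -40.8 4.2 100; 0 0 0.126 20 -40.8 4.2 100; 0 0 0.126 20 -40.8 4.2 100; 0 0 0.126 20 -40.8 4.2 100; 0 0 0.126 20 -40.8 4.2 100' && python3 - <<'E'
from h import *
o=sensors.get_obs();print(o['position'],o['qvel'].round(3),o['joint_pos'].round(2))
im=cams.grab_frame("wrist");cv2.imwrite("pics/w1.png",im[:,:,::-1])
E
```

```text
t: 2.57
position: [0.4799, 0.3485, 0.1984]
orientation: [[0.981, 0.196, 0.0], [0.196, -0.981, -0.001], [0.0, 0.001, -1.0]]
contact_force: [0.1, -0.1, 0.4]
finger_gap: 0.0855
[0.47990129 0.34854049 0.19839823] [ 0.013 -0.014 -0.001 -0.     0.001 -0.001 -0.005] [-0.26  0.46 -0.62  1.68  0.29  1.09 -2.34]
```

View pics/w1.png

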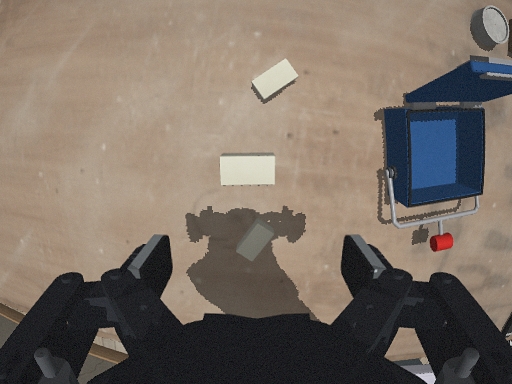

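```bash
cat >>h.py <<'E'
def wray(u,v,o):
    c=cams.calibration("wrist");K=c["K"];T=c["T_tool_cam"]
    x,y=u-K[0,2],v-K[1,2];rr=np.hypot(x,y);th=rr/K[0,0]
    d=np.array([np.sin(th)*x/rr,np.sin(th)*y/rr,np.cos(th)])
    R=o["orientation"];return o["position"]+R@T[:3,3],R@(T[:3,:3]@d)
def wplane(u,v,z,o):
    p,d=wray(u,v,o);return p+d*(z-p[2])/d[2]
def wpts(pts,z,o): return np.array([wplane(u,v,z,o) for u,v in pts])
E
python3 - <<'E'
from h import *
o=sensors.get_obs()
im=cv2.imread("pics/w1.png");h=cv2.cvtColor(im,cv2.COLOR_BGR2HSV)
m=((h[...,1]<60)&(h[...,2]>190)).astype(np.uint8)
for c in cv2.findContours(m,cv2.RETR_EXTERNAL,cv2.CHAIN_APPROX_NONE)[0]:
    if cv2.contourArea(c)>400:
        W=wpts(c[:,0,:],.026,o)[:,:2].astype(np.float32)
        print(cv2.contourArea(c),c[:,0].mean(0),cv2.minAreaRect(W))
m=(((h[...,0]<8)|(h[...,0]>172))&(h[...,1]>180)&(h[...,2]>90)).astype(np.uint8)
c=max(cv2.findContours(m,0,1)[0],key=cv2.contourArea)
M=cv2.moments(c);u,v=M['m10']/M['m00'],M['m01']/M['m00'];print("knob",u,v,wplane(u,v,.052,o))
# rim corners in wrist
for p in [(386,109),(484,109),(487,193),(399,206)]: print(wplane(*p,.056,o))
delta([.483,.358,.1],11.5)
E
```

```text
1469.5 [247.21118012 169.80124224] ((0.4828038215637207, 0.3580107092857361), (0.030896930024027824, 0.058913908898830414), 11.147056579589844)
857.5 [273.79439252  77.53271028] ((0.5864037275314331, 0.34947165846824646), (0.02557845413684845, 0.04420619085431099), 46.100521087646484)
knob 443.76201733648537 241.25216706067766 [0.45070784 0.10304474 0.052     ]
[0.57937543 0.23341021 0.056     ]
[0.62042768 0.10123614 0.056     ]
[0.5239612  0.05947828 0.056     ]
[0.48353789 0.18862225 0.056     ]
rot [ 0.001 -0.001 -0.004] shift cm [ 0.47 -0.9   9.87]
```

```bash
python3 -m jog '0 0 0 0.2 -0.4 4 100; 0 0 0 0.5 -0.9 8 100; 0 0 0 0.5 -0.9 12 100; 0 0 0 0.5 -0.9 14 100; 0 0 0 0.5 -0.9 14 100; 0 0 0 0.5 -0.9 14 100; 0 0 0 0.5 -0.9 14 100' && python3 - <<'E'
from h import *
o=sensors.get_obs();delta([.483,.358,.002],11.3);print(o['qvel'].round(3))
im=cams.grab_frame("wrist");cv2.imwrite("pics/w2.png",im[:,:,::-1])
delta([.483,.358,.002],11.3)
E
```

```text
t: 3.2
position: [0.4838, 0.3602, 0.0605]
orientation: [[0.981, 0.196, 0.002], [0.196, -0.981, 0.002], [0.003, -0.001, -1.0]]
contact_force: [0.1, -0.3, 1.1]
finger_gap: 0.0855
rot [-0.001 -0.003  0.   ] shift cm [-0.14  0.21  5.85]
[-0.005 -0.015 -0.007 -0.011  0.002 -0.004 -0.004]
rot [-0.001 -0.003  0.001] shift cm [-0.16  0.24  5.88]
```

View pics/w2.png

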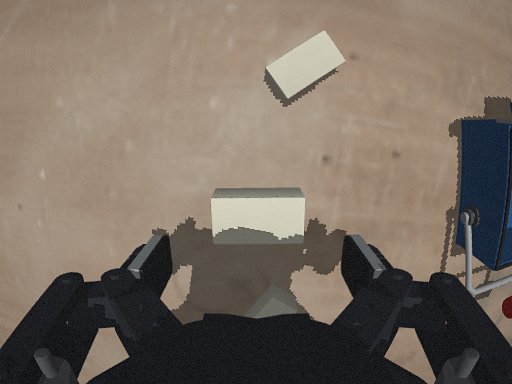

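```bash
python3 -m jog '0 0 0 -0.1 0.2 3 100; 0 0 0 -0.1 0.2 5 100; 0 0 0 -0.1 0.2 5.8 100; 0 0 0 -0.1 0.2 5.8 100; 0 0 0 -0.1 0.2 5.8 60; 0 0 0 -0.1 0.2 5.8 60; 0 0 0 -0.1 0.2 5.8 50; 0 0 0 -0.1 0.2 5.8 50; 0 0 0 -0.1 0.2 5.8 50; 0 0 0 -0.1 0.2 5.8 50; 0 0 0 -0.1 0.2 5.8 50' 40
```

```text
t: 4.17
position: [0.4828, 0.3589, 0.0023]
orientation: [[0.98, 0.198, 0.003], [0.198, -0.98, 0.002], [0.003, -0.001, -1.0]]
contact_force: [-0.4, -0.3, 6.0]
finger_gap: 0.059
```

```bash
python3 -m jog '0 0 0 0 0 -4 50; 0 0 0 0 0 -8 50; 0 0 0 0 0 -12 50; 0 0 0 0 0 -15 50; 0 0 0 0 0 -15 50; 0 0 0 0 0 -15 50' && python3 - <<'E'
from h import *
delta(bp(-.008,0,.13),18.3)
E
```

```text
t: 4.67
position: [0.483, 0.3589, 0.1534]
orientation: [[0.98, 0.197, 0.005], [0.197, -0.98, 0.003], [0.005, -0.002, -1.0]]
contact_force: [-0.7, -0.1, -1.5]
finger_gap: 0.0594
rot [-0.002 -0.005 -0.121] shift cm [ 1.54 23.05  2.3 ]
```

```bash
python3 -m jog '0 0 -0.02 0 3.5 0 50; 0 0 -0.04 0.3 7 0 50; 0 -0.003 -0.07 0.6 11 0 50; 0 -0.005 -0.1 0.9 15 0 50; 0 -0.005 -0.121 1.2 19 0 50; 0 -0.005 -0.121 1.5 23 1 50; 0 -0.005 -0.121 1.5 23 2.3 50; 0 -0.005 -0.121 1.5 23 2.3 50; 0 -0.005 -0.121 1.5 23 2.3 50' && python3 - <<'E'
from h import *
o=sensors.get_obs();delta(bp(-.008,0,.013),18.3)
im=cams.grab_frame("wrist");cv2.imwrite("pics/w3.png",im[:,:,::-1])
im=cams.grab_frame("top");cv2.imwrite("pics/t3.png",cv2.resize(im[110:260,160:320,::-1],None,fx=4,fy=4))
E
```

```text
t: 5.42
position: [0.5407, 0.1352, 0.1259]
orientation: [[0.949, 0.314, -0.008], [0.314, -0.949, -0.001], [-0.008, -0.001, -1.0]]
contact_force: [-0.5, 0.7, -0.3]
finger_gap: 0.0591
rot [-0.001  0.008 -0.   ] shift cm [ 0.4   0.03 11.29]
```

View pics/w3.png

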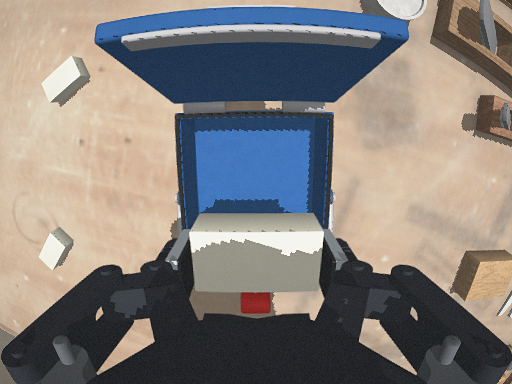

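View pics/t3.png

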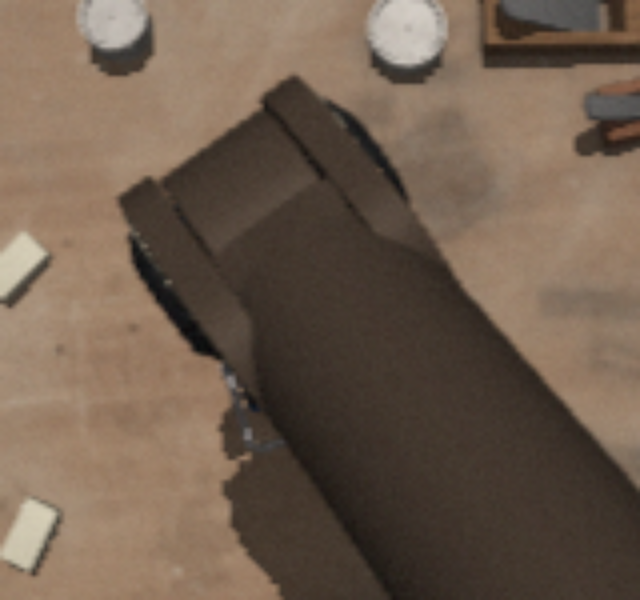

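```bash
python3 - <<'E'
from h import *
o=sensors.get_obs()
for p in [(177,114),(333,114)]: print(wplane(*p,.056,o), bp(.054,.058,.056),bp(.054,-.058,.056))
# lid inner/top edge corners triangulate: scene outer lid corners vs top
print(tri([ray("top",190+70/6,130+130/5),ray("scene",175+45/5,120+132/4.8)]))
print(tri([ray("top",190+333/6,130+58/5),ray("scene",175+255/5,120+25/4.8)]))
print(bp(.058,0,.056))
delta(bp(-.024,0,.09),18.3)
im=cams.grab_frame("scene");cv2.imwrite("pics/s3.png",cv2.resize(im[40:270,140:340,::-1],None,fx=2.6,fy=2.6))
E
```

```text
[0.58576002 0.21191044 0.056     ] [0.58435741 0.21052227 0.056     ] [0.62078054 0.10038891 0.056     ]
[0.62149945 0.10454673 0.056     ] [0.58435741 0.21052227 0.056     ] [0.62078054 0.10038891 0.056     ]
(array([0.61792678, 0.2215864 , 0.16492518]), [np.float64(0.0005047944452051503), np.float64(0.0005047944452051291)])
(array([0.6541731 , 0.11242408, 0.16458299]), [np.float64(0.00082283796860351), np.float64(0.0008228379686035297)])
[0.60636668 0.15671156 0.056     ]
rot [-0.001  0.005  0.003] shift cm [-1.4   0.19  3.74]
```

View pics/s3.png

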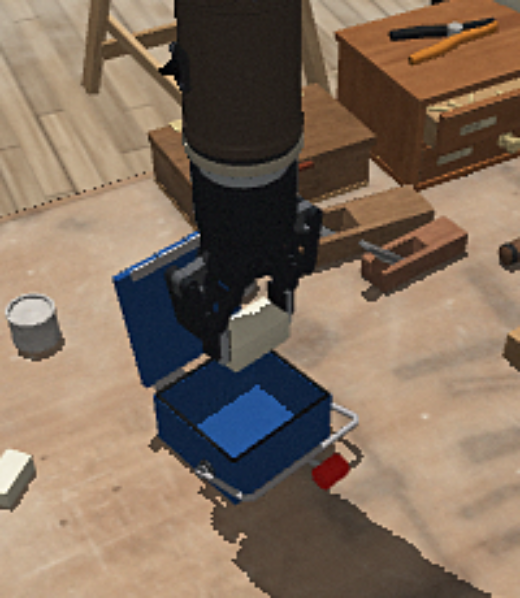

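```bash
python3 -m jog '0 0.005 0 -0.7 0.1 3 50; 0 0.005 0 -1.2 0.1 6 50; 0 0.005 0 -1.2 0.1 8.5 50; 0 0.005 0 -1.2 0.1 10.5 50; 0 0.005 0 -1.2 0.1 10.5 50; 0 0.005 0 -1.2 0.1 10.5 50; 0 0.005 0 -1.2 0.1 10.5 72; 0 0.005 0 -1.2 0.1 10.5 80; 0 0.005 0 -1.2 0.1 10.5 80; 0 0.005 0 -1.2 0.1 10.5 80; 0 0.005 0 -1.2 0.1 10.5 80'; python3 - <<'E'
from h import *
o=sensors.get_obs();im=cams.grab_frame("wrist");cv2.imwrite("pics/w4.png",im[:,:,::-1])
E
```

```text
t: 6.48
position: [0.5308, 0.1305, 0.0231]
orientation: [[0.949, 0.314, 0.001], [0.314, -0.949, 0.0], [0.001, -0.0, -1.0]]
contact_force: [0.4, -0.9, -0.8]
finger_gap: 0.0685
```

View pics/w4.png

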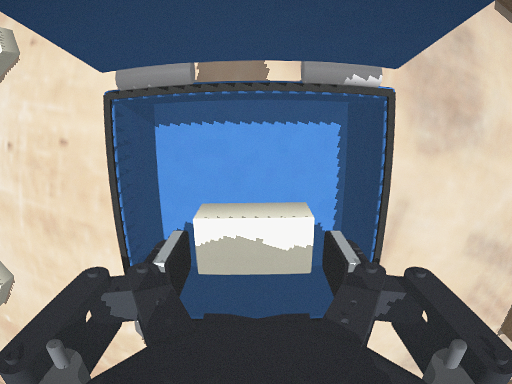

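```bash
python3 -m jog '0 0 0 0 0 -3 80; 0 0 0 0 0 -7 80; 0 0 0 0 0 -11 80; 0 0 0 0 0 -15 80; 0 0 0 0 0 -19 60; 0 0 0 0 0 -21 20; 0 0 0 0 0 -21 0; 0 0 0 0 0 -21 0; 0 0 0 0 0 -21 0'; python3 - <<'E'
from h import *
o=sensors.get_obs();im=cams.grab_frame("wrist");cv2.imwrite("pics/w5.png",im[:,:,::-1])
delta(bp(.135,.042,.225),18.3)
delta(bp(.135,.042,.145),18.3)
E
```

```text
t: 7.28
position: [0.5299, 0.13, 0.2316]
orientation: [[0.949, 0.314, -0.001], [0.314, -0.949, -0.0], [-0.001, -0.0, -1.0]]
contact_force: [0.0, -0.9, -0.1]
finger_gap: 0.0077
rot [-0.     0.002  0.   ] shift cm [15.83 -4.32  0.58]
rot [-0.     0.002  0.   ] shift cm [15.84 -4.32  8.58]
```

View pics/w5.png

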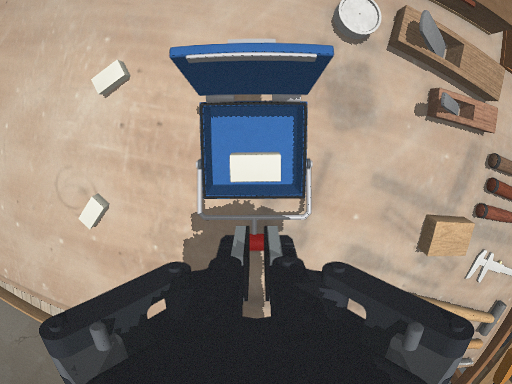

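The wax lies flat in the box at px (255,167). Next I move the closed fingers over and behind the lid.

```bash
python3 -m jog '0 0 0 3.5 -1 0 0; 0 0 0 7 -2 0 0; 0 0 0 10 -3 0 0; 0 0 0 13 -4 0 0; 0 0 0 15.8 -4.3 0 0; 0 0 0 15.8 -4.3 0 0; 0 0 0 15.8 -4.3 2 0; 0 0 0 15.8 -4.3 4.5 0; 0 0 0 15.8 -4.3 7 0; 0 0 0 15.8 -4.3 8.6 0; 0 0 0 15.8 -4.3 8.6 0; 0 0 0 15.8 -4.3 8.6 0'; python3 - <<'E'
from h import *
delta(bp(.135,.042,.145),18.3)
delta(bp(0,.042,.142),18.3)
im=cams.grab_frame("scene");cv2.imwrite("pics/s6.png",cv2.resize(im[40:270,140:340,::-1],None,fx=2.6,fy=2.6))
E
```

```text
t: 8.33
position: [0.6656, 0.2205, 0.1444]
orientation: [[0.949, 0.315, -0.004], [0.315, -0.949, -0.001], [-0.004, -0.0, -1.0]]
contact_force: [0.7, -0.2, 0.2]
finger_gap: -0.0002
rot [-0.     0.004  0.001] shift cm [ 0.07 -0.   -0.06]
rot [-0.     0.004  0.001] shift cm [-1.343e+01 -1.000e-02  2.900e-01]
```

View pics/s6.png

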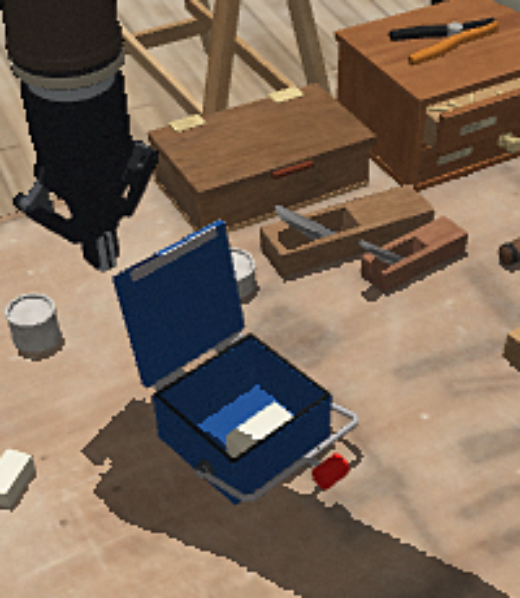

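```bash
python3 -m jog '0 0 0 -1.2 0 0 0; 0 0 0 -2.4 0 0 0; 0 0 0 -3.4 0 0 0; 0 0 0 -4.3 0 0 0; 0 0 0 -5.2 0 0 0; 0 0 0 -6 0 0 0; 0 0 0 -6.8 0 0 0; 0 0 0 -7.6 0 0 0; 0 0 0 -8.4 0 0 0; 0 0 0 -9.2 0 0 0; 0 0 0 -10 0 0 0; 0 0 0 -10.8 0 0 0; 0 0 0 -11.6 0 0 0; 0 0 0 -12.4 0 0 0; 0 0 0 -13.2 0 0 0; 0 0 0 -13.2 0 0 0'; python3 - <<'E'
from h import *
im=cams.grab_frame("scene");cv2.imwrite("pics/s7.png",cv2.resize(im[40:270,140:340,::-1],None,fx=2.6,fy=2.6))
E
```

```text
t: 9.72
position: [0.5399, 0.1789, 0.1463]
orientation: [[0.949, 0.315, -0.001], [0.315, -0.949, -0.001], [-0.001, 0.0, -1.0]]
contact_force: [-0.1, -0.1, -0.7]
finger_gap: 0.0003
```

View pics/s7.png

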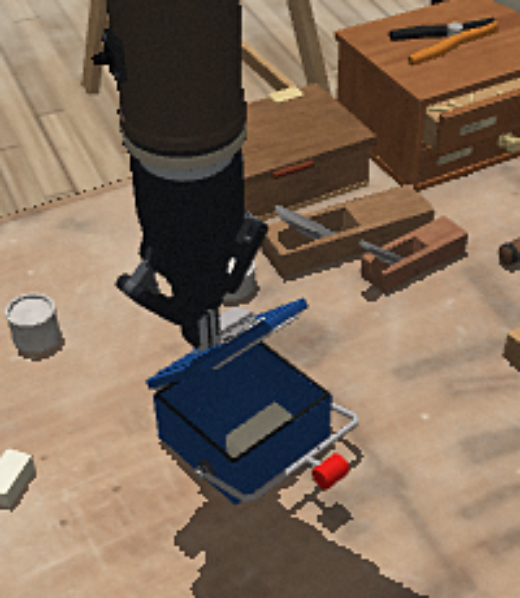

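```bash
python3 -m jog '0 0 0 0 0 -2 0; 0 0 0 0 0 -4 0; 0 0 0 -2 1 -6 0; 0 0 0 -5 2 -7 60; 0 0 0 -8 3 -7 60; 0 0 0 -11 4.2 -7 60; 0 0 0 -11 4.2 -7 60; 0 0 0 -11 4.2 -7 60; 0 0 0 -11 4.2 -7 60; 0 0 0 -11 4.2 -7 60; 0 0 0 -11 4.2 -7 60; 0 0 0 -11 4.2 -7 60;  0 0 0 -11 4.2 -7 60;  0 0 0 -11 4.2 -7 60'; python3 - <<'E'
from h import *
o=sensors.get_obs();im=cams.grab_frame("wrist");cv2.imwrite("pics/w8.png",im[:,:,::-1])
im=cams.grab_frame("scene");cv2.imwrite("pics/s8.png",im[:,:,::-1]);cv2.imwrite("pics/s8c.png",cv2.resize(im[40:270,140:340,::-1],None,fx=2.6,fy=2.6))
h=cv2.cvtColor(cv2.imread("pics/w8.png"),cv2.COLOR_BGR2HSV)
m=(((h[...,0]<8)|(h[...,0]>172))&(h[...,1]>180)&(h[...,2]>90)).astype(np.uint8)
c=max(cv2.findContours(m,0,1)[0],key=cv2.contourArea);M=cv2.moments(c);u,v=M['m10']/M['m00'],M['m01']/M['m00'];print(u,v,cv2.minAreaRect(c))
print(tri([wray(u,v,o),ray("scene",267.7,219.9),ray("top",248.8,225)]),wplane(u,v,.052,o))
E
```

```text
t: 10.93
position: [0.4504, 0.1054, 0.2161]
orientation: [[0.949, 0.315, -0.001], [0.315, -0.949, 0.001], [-0.0, -0.001, -1.0]]
contact_force: [-0.2, 0.2, -0.9]
finger_gap: 0.0509
255.34623387432373 177.1131918435289 ((255.0, 177.0), (18.0, 24.0), 90.0)
(array([0.4487857 , 0.10458252, 0.05213763]), [np.float64(0.00043506344001510364), np.float64(0.0010073641636025859), np.float64(0.0006373176265105416)]) [0.44878809 0.10500872 0.052     ]
```

View pics/w8.png

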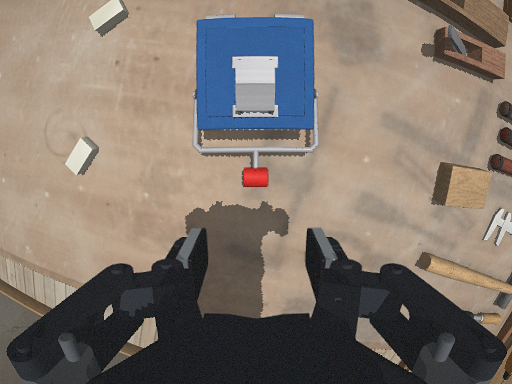

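View pics/s8c.png

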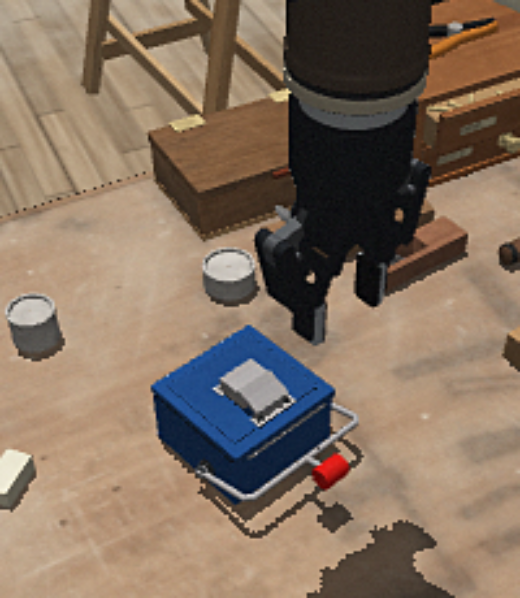

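```bash
python3 - <<'E'
from h import *
delta([.4488,.1046,.037],18.3)
E
```

```text
rot [-0.001  0.     0.001] shift cm [-0.16  0.02 17.92]
```

```bash
python3 -m jog '0 0 0 -0.2 0 4 60; 0 0 0 -0.2 0 8 60; 0 0 0 -0.2 0 12 60; 0 0 0 -0.2 0 15 60; 0 0 0 -0.2 0 17 60; 0 0 0 -0.2 0 17.9 60; 0 0 0 -0.2 0 17.9 60; 0 0 0 -0.2 0 17.9 60'; python3 - <<'E'
from h import *
o=sensors.get_obs();delta([.4488,.1046,.037],18.3)
im=cams.grab_frame("wrist");cv2.imwrite("pics/w9.png",im[:,:,::-1])
im=cams.grab_frame("scene");cv2.imwrite("pics/s9c.png",cv2.resize(im[120:270,200:340,::-1],None,fx=3.8,fy=3.8))
E
```

```text
t: 11.7
position: [0.4487, 0.1048, 0.0378]
orientation: [[0.949, 0.315, -0.0], [0.315, -0.949, 0.001], [0.0, -0.0, -1.0]]
contact_force: [0.7, 0.6, 0.5]
finger_gap: 0.0514
rot [-0.    -0.     0.001] shift cm [0.   0.03 0.08]
```

View pics/w9.png

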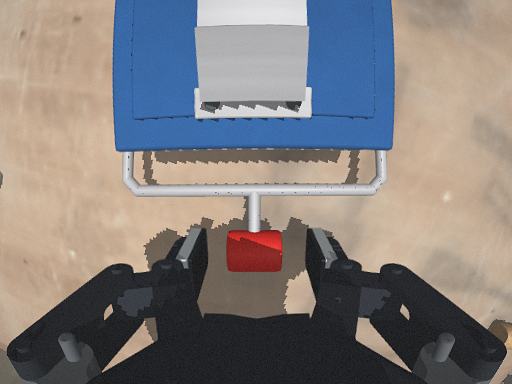

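View pics/s9c.png

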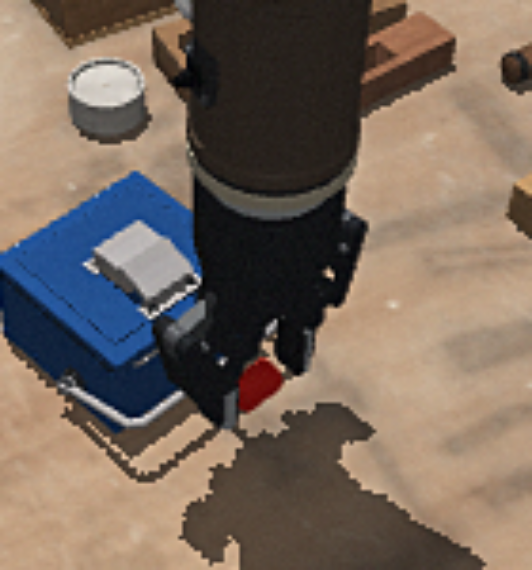

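```bash
python3 -m jog '0 0 0 0 0 0 40; 0 0 0 0 0 0 20; 0 0 0 0 0 0 15; 0 0 0 0 0 0 15; 0 0 0 0 0 0 15; 0 0 0 0 0 0 15' 30; python3 - <<'E'
from h import *
o=sensors.get_obs();print(o["contact_force"])
R0=.094;a0=np.arctan2(.030,.0886)
print(a0)
# knob in box: assume at arc angle a0
k=lambda t,R:np.array([-R*np.cos(t),0,R*np.sin(t)])
for t in [a0]+list(np.arange(.4,1.81,.1))+[1.45,1.55,1.63,1.66,1.7,1.75]:
    R=.094+np.interp(t,[1.45,1.63,1.66,1.7],[0,.0045,.0045,.0005])
    d=k(t,R)-k(a0,.094);print(round(t,2),"tx",round(d[0]*100,1),"tz",round(-d[2]*100,1))
E
```

```text
t: 12.3
position: [0.4486, 0.1051, 0.0377]
orientation: [[0.949, 0.315, 0.001], [0.315, -0.949, 0.001], [0.001, -0.001, -1.0]]
contact_force: [-2.6, 4.4, 3.5]
finger_gap: 0.0252
[-2.63431986  4.35368905  3.4523469 ]
0.326483446710791
0.33 tx 0.0 tz -0.0
0.4 tx 0.2 tz -0.6
0.5 tx 0.7 tz -1.5
0.6 tx 1.1 tz -2.3
0.7 tx 1.7 tz -3.0
0.8 tx 2.4 tz -3.7
0.9 tx 3.1 tz -4.3
1.0 tx 3.8 tz -4.9
1.1 tx 4.6 tz -5.4
1.2 tx 5.5 tz -5.7
1.3 tx 6.4 tz -6.0
1.4 tx 7.3 tz -6.2
1.5 tx 8.2 tz -6.5
1.6 tx 9.2 tz -6.8
1.7 tx 10.1 tz -6.4
1.8 tx 11.1 tz -6.2
1.45 tx 7.8 tz -6.3
1.55 tx 8.7 tz -6.6
1.63 tx 9.5 tz -6.8
1.66 tx 9.8 tz -6.8
1.7 tx 10.1 tz -6.4
1.75 tx 10.6 tz -6.3
```

```bash
python3 -m jog '0 0 0 0.2 0 -0.6 15; 0 0 0 0.7 0 -1.5 15; 0 0 0 1.1 0 -2.3 15; 0 0 0 1.7 0 -3 15; 0 0 0 2.4 0 -3.7 15; 0 0 0 3.1 0 -4.3 15; 0 0 0 3.8 0 -4.9 15; 0 0 0 4.6 0 -5.4 15; 0 0 0 5.5 0 -5.7 15; 0 0 0 6.4 0 -6 15; 0 0 0 6.4 0 -6 15; 0 0 0 6.4 0 -6 15' 30; python3 - <<'E'
from h import *
o=sensors.get_obs();print(o["contact_force"],o["position"]-bp(0,0,0))
a=np.radians(BY);d=o["position"]-BC;x=np.cos(a)*d[0]+np.sin(a)*d[1];print("box x,y,z",x,-np.sin(a)*d[0]+np.cos(a)*d[1],d[2])
im=cams.grab_frame("wrist");cv2.imwrite("pics/w10.png",im[:,:,::-1])
im=cams.grab_frame("scene");cv2.imwrite("pics/s10c.png",cv2.resize(im[100:250,180:320,::-1],None,fx=3.8,fy=3.8))
E
```

```text
t: 13.3
position: [0.5082, 0.1253, 0.0976]
orientation: [[0.949, 0.315, -0.002], [0.315, -0.949, 0.0], [-0.002, -0.001, -1.0]]
contact_force: [-5.2, 3.8, 4.2]
finger_gap: 0.025
[-5.18600826  3.78940618  4.18118129] [-0.04308796 -0.01324823  0.09756104]
box x,y,z -0.045068645729570235 0.0009510889226215982 0.09756104436677429
```

View pics/w10.png

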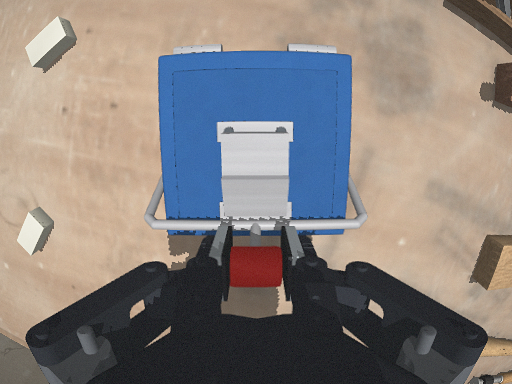

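View pics/s10c.png

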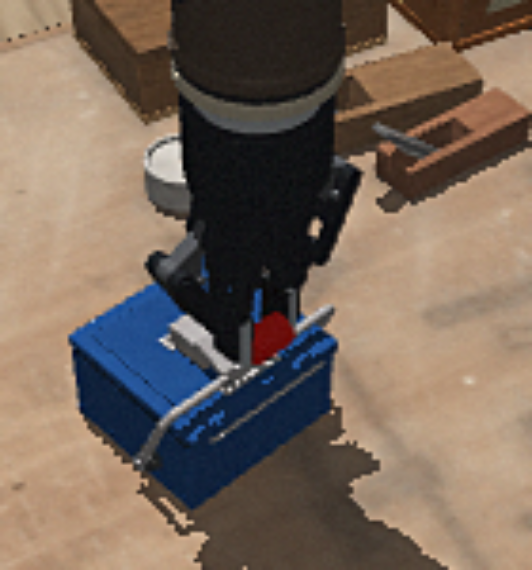

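```bash
python3 -m jog '0 0 0 0.5 0 -0.1 15; 0 0 0 0.9 0 -0.2 15; 0 0 0 1.4 0 -0.3 15; 0 0 0 1.8 0 -0.5 15; 0 0 0 2.3 0 -0.6 15; 0 0 0 2.8 0 -0.8 15; 0 0 0 3.1 0 -0.8 15; 0 0 0 3.4 0 -0.8 15; 0 0 0 3.7 0 -0.5 15; 0 0 0 4.1 0 -0.3 15; 0 0 0 4.4 0 -0.2 15; 0 0 0 4.4 0 -0.2 15; 0 0 0 4.4 0 -0.2 15' 30; python3 - <<'E'
from h import *
o=sensors.get_obs();print(o["contact_force"])
a=np.radians(BY);d=o["position"]-BC;x=np.cos(a)*d[0]+np.sin(a)*d[1];print("box x,y,z",x,-np.sin(a)*d[0]+np.cos(a)*d[1],d[2])
im=cams.grab_frame("wrist");cv2.imwrite("pics/w11.png",im[:,:,::-1])
im=cams.grab_frame("scene");cv2.imwrite("pics/s11c.png",cv2.resize(im[100:250,180:320,::-1],None,fx=3.8,fy=3.8))
E
```

```text
t: 14.48
position: [0.5457, 0.1377, 0.1]
orientation: [[0.949, 0.315, -0.01], [0.315, -0.949, -0.004], [-0.01, 0.001, -1.0]]
contact_force: [-21.8, -1.6, 24.8]
finger_gap: 0.0249
[-21.82912355  -1.59640051  24.76503247]
box x,y,z -0.005551403244938303 0.0009935712696624937 0.10001728096776369
```

View pics/w11.png

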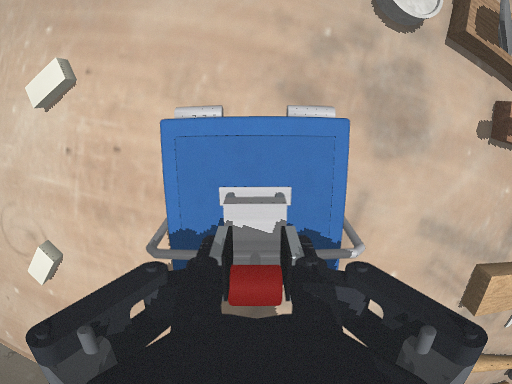

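View pics/s11c.png

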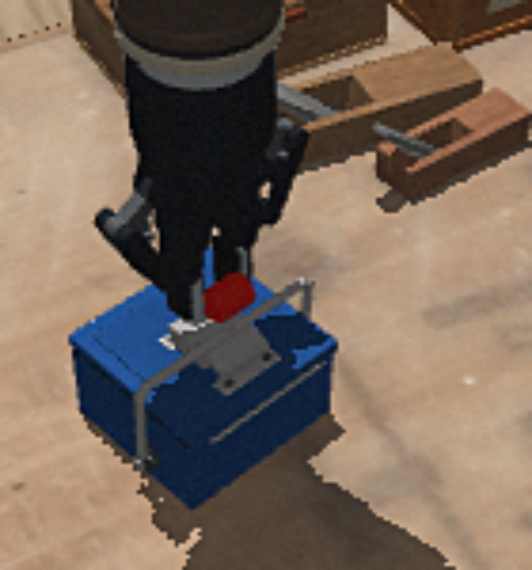

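```bash
python3 - <<'E'
from h import *
o=sensors.get_obs();a=np.radians(BY)
def tb(p): d=p-BC;return np.array([np.cos(a)*d[0]+np.sin(a)*d[1],-np.sin(a)*d[0]+np.cos(a)*d[1],d[2]])*1000
for z in (.084,.088,.092): print(z,[tb(wplane(u,v,z,o)).round(1) for u,v in [(180,255),(335,255),(256,197)]])
im=cv2.imread("pics/w11.png");h=cv2.cvtColor(im,cv2.COLOR_BGR2HSV)
m=(((h[...,0]<8)|(h[...,0]>172))&(h[...,1]>150)&(h[...,2]>70)).astype(np.uint8)
c=max(cv2.findContours(m,0,1)[0],key=cv2.contourArea);print(cv2.minAreaRect(c))
for z in (.11,.115,.12): print(z,tb(wplane(256,285,z,o)).round(1))
print(o["moment"],o["joint_pos"].round(2))
cv2.imwrite("pics/w11c.png",cv2.resize(im[170:320,130:385],None,fx=3,fy=3,interpolation=cv2.INTER_CUBIC))
E
```

```text
0.084 [array([-23.2,  46.7,  84. ]), array([-23.2, -48. ,  84. ]), array([13.9,  0.4, 84. ])]
0.088 [array([-21. ,  45.5,  88. ]), array([-21.1, -46.8,  88. ]), array([15.1,  0.4, 88. ])]
0.092 [array([-18.9,  44.4,  92. ]), array([-18.9, -45.5,  92. ]), array([16.3,  0.4, 92. ])]
((255.0, 285.0), (40.0, 54.0), 90.0)
0.11 [-26.5   0.3 110. ]
0.115 [-23.1   0.3 115. ]
0.12 [-19.8   0.4 120. ]
[-0.42684451  4.78480893 -0.01855136] [ 0.11  0.53 -0.59  1.84  0.37  0.89 -1.91]
```

View pics/w11c.png

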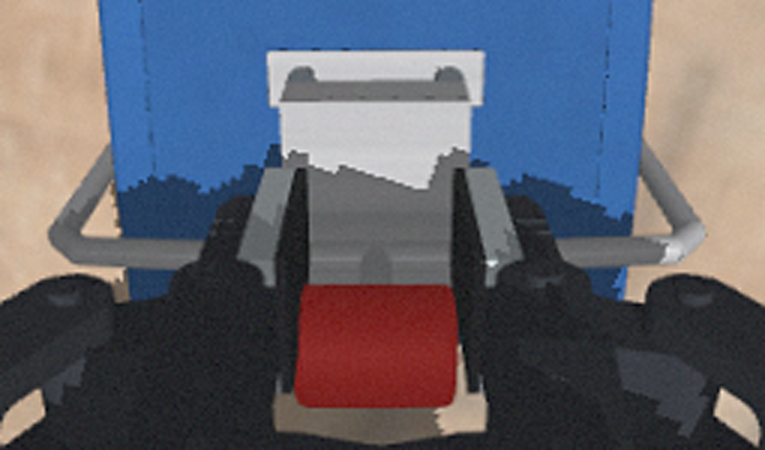

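The wire is stopped at the crest, at about x=-20. The pads slid over the knob, and my low grip is pulling the wire down onto the keeper. I'll let go and push the knob from its front side with the fingers shut, which leaves it free to rise.

```bash
python3 -m jog '0 0 0 -0.6 0 -0.5 15; 0 0 0 -1 0 -0.5 40; 0 0 0 -1 0 -0.5 60; 0 0 0 -1 0 -0.5 60; 0 0 0 -1 0 -0.5 60; 0 0 0 -1 0 -3 60; 0 0 0 -1 0 -6 60; 0 0 0 -3 0 -6 60; 0 0 0 -6 0 -6 60; 0 0 0 -8 0 -6 30; 0 0 0 -8 0 -6 0; 0 0 0 -8 0 -6 0; 0 0 0 -8 0 -6 0; 0 0 0 -8 0 -6 0'; python3 - <<'E'
from h import *
o=sensors.get_obs();a=np.radians(BY);print(o["contact_force"])
d=o["position"]-BC;print(np.cos(a)*d[0]+np.sin(a)*d[1],-np.sin(a)*d[0]+np.cos(a)*d[1],d[2])
im=cams.grab_frame("wrist");cv2.imwrite("pics/w12.png",im[:,:,::-1])
im=cams.grab_frame("scene");cv2.imwrite("pics/s12c.png",cv2.resize(im[100:250,180:320,::-1],None,fx=3.8,fy=3.8))
delta(bp(-.075,0,.108),18.3)
E
```

```text
t: 15.75
position: [0.4761, 0.1136, 0.1594]
orientation: [[0.949, 0.314, 0.001], [0.314, -0.949, 0.001], [0.001, -0.001, -1.0]]
contact_force: [0.1, 0.0, 0.2]
finger_gap: 0.0002
[0.14658145 0.04573204 0.18363415]
-0.07919221781945744 -7.445362366971173e-05 0.15943441533708813
rot [-0.001 -0.     0.   ] shift cm [0.46 0.01 5.12]
```

View pics/w12.png

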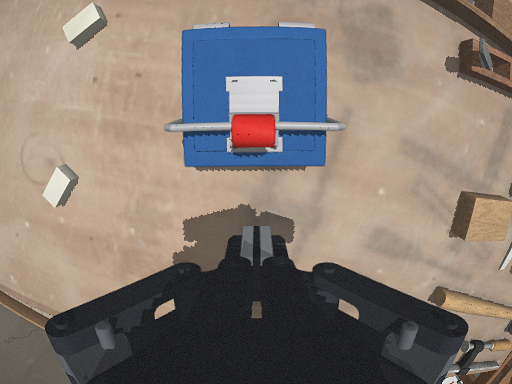

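View pics/s12c.png

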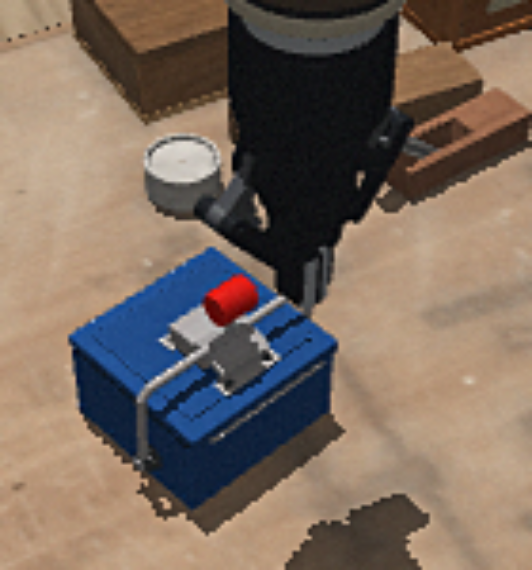

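```bash
cat >>h.py <<'E'
def tb(p):
    a=np.radians(BY);d=p-BC;return np.array([np.cos(a)*d[0]+np.sin(a)*d[1],-np.sin(a)*d[0]+np.cos(a)*d[1],d[2]])*1000
def redc(im):
    h=cv2.cvtColor(im,cv2.COLOR_RGB2HSV)
    m=(((h[...,0]<8)|(h[...,0]>172))&(h[...,1]>170)&(h[...,2]>80)).astype(np.uint8);m[:,:150]=0;m[:,340:]=0;m[:110]=0
    c=max(cv2.findContours(m,0,1)[0],key=cv2.contourArea);return cv2.minAreaRect(c)[0]
E
python3 - <<'E'
from h import *
o=sensors.get_obs()
w=redc(cams.grab_frame("wrist"));s=redc(cams.grab_frame("scene"))
p,e=tri([wray(*w,o),ray("scene",*s)]);print(w,s,tb(p),e)
q=tb(p)-[-20,0,22];print("angle",np.arctan2(q[2],-q[0]),np.hypot(q[0],q[2]))
E
```

```text
(253.5, 130.0) (240.30001831054688, 178.60000610351562) [-24.40312357   1.2302265  117.27562046] [np.float64(0.00031487256833605276), np.float64(0.00031487256833612453)]
angle 1.5246145979668424 95.37731046119994
```

```bash
python3 -m jog '0 0 0 0.4 0 2.5 0; 0 0 0 0.4 0 5 0; 0 0 0 0.4 0 5.2 0; 0 0 0 1.5 0 5.2 0; 0 0 0 2.5 0 5.2 0; 0 0 0 3.2 0 5.2 0; 0 0 0 3.8 0 5.2 0; 0 0 0 4.3 0 5.2 0; 0 0 0 4.8 0 5.2 0; 0 0 0 5.3 0 5.2 0; 0 0 0 5.6 0 5.2 0; 0 0 0 5.6 0 5.2 0; 0 0 0 5.6 0 5.2 0'; python3 - <<'E'
from h import *
o=sensors.get_obs();print(tb(o["position"]))
im=cams.grab_frame("scene");cv2.imwrite("pics/s13c.png",cv2.resize(im[100:250,180:320,::-1],None,fx=3.8,fy=3.8))
E
```

```text
t: 17.03
position: [0.5176, 0.127, 0.1069]
orientation: [[0.949, 0.315, -0.021], [0.314, -0.949, -0.011], [-0.023, 0.004, -1.0]]
contact_force: [-40.6, -13.4, 33.0]
finger_gap: 0.0
[-35.61009163  -0.30005747 106.92173818]
```

View pics/s13c.png

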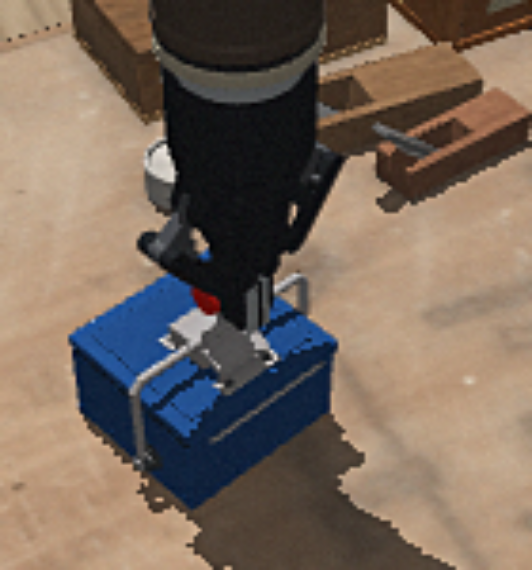

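```bash
python3 -m jog '0 0 0 -0.4 0 -0.2 0; 0 0 0 -0.7 0 -0.5 0; 0 0 0 -0.7 0 -0.8 0; 0 0 0 -0.7 0 -1.1 0; 0 0 0 -0.7 0 -1.2 0; 0 0 0 -0.7 0 -1.2 0'; python3 - <<'E'
from h import *
o=sensors.get_obs();print(tb(o["position"]))
im=cams.grab_frame("wrist");cv2.imwrite("pics/w14.png",im[:,:,::-1])
E
```

```text
t: 17.58
position: [0.5228, 0.1291, 0.1202]
orientation: [[0.949, 0.314, 0.002], [0.314, -0.949, 0.001], [0.002, -0.0, -1.0]]
contact_force: [-0.4, -0.9, 0.5]
finger_gap: -0.0
[-3.00287951e+01  4.76486999e-03  1.20211390e+02]
```

View pics/w14.png

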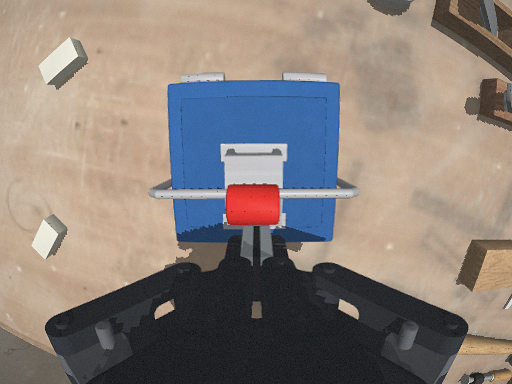

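```bash
python3 -m jog '0 0 0 -2 0 0 0; 0 0 0 -5 0 -3 0; 0 0 0 -6 0 -5 0; 0 0 0 -6 0 -5 0; 0 0 0 -6 0 -5 0'; python3 - <<'E'
from h import *
o=sensors.get_obs()
print(tb(o["position"]))
wi=cams.grab_frame("wrist");si=cams.grab_frame("scene")
w=redc(wi);s=redc(si)
p,e=tri([wray(*w,o),ray("scene",*s)]);print(w,s,tb(p),e)
q=tb(p)-[-20,0,22];print("angle",np.arctan2(q[2],-q[0]),np.hypot(q[0],q[2]))
cv2.imwrite("pics/s15c.png",cv2.resize(si[100:250,180:320,::-1],None,fx=3.8,fy=3.8))
cv2.imwrite("pics/w15.png",cv2.resize(wi[20:200,130:380,::-1],None,fx=3,fy=3))
E
```

```text
t: 18.05
position: [0.4656, 0.1098, 0.1706]
orientation: [[0.949, 0.314, 0.004], [0.314, -0.949, 0.0], [0.004, 0.001, -1.0]]
contact_force: [0.4, -0.4, -0.2]
finger_gap: -0.0002
[-90.35403177  -0.37698647 170.6042337 ]Traceback (most recent call last):
  File "<stdin>", line 5, in <module>
  File "h.py", line 38, in redc
    c=max(cv2.findContours(m,0,1)[0],key=cv2.contourArea);return cv2.minAreaRect(c)[0]
ValueError: max() iterable argument is empty
```

```bash
sed -i 's/;m\[:110\]=0/;m[:60]=0/' h.py; cat > meas.py <<'E'
from h import *
import sys
n=sys.argv[1]
o=sensors.get_obs()
print(tb(o["position"]))
wi=cams.grab_frame("wrist");si=cams.grab_frame("scene")
cv2.imwrite(f"pics/s{n}c.png",cv2.resize(si[100:250,180:320,::-1],None,fx=3.8,fy=3.8))
cv2.imwrite(f"pics/w{n}.png",cv2.resize(wi[20:200,130:380,::-1],None,fx=3,fy=3))
s2=si.copy();s2[:140]=0
w=redc(wi);s=redc(s2)
p,e=tri([wray(*w,o),ray("scene",*s)]);print(w,s,tb(p),e)
q=tb(p)-[-20,0,22];print("angle",np.arctan2(q[2],-q[0]),np.hypot(q[0],q[2]))
E
python3 meas.py 15
```

```text
[-90.79859065  -0.27826767 169.13982468]
(252.5, 90.0) (235.576904296875, 174.11538696289062) [-10.06891376   1.63330703 120.51936444] [np.float64(0.0005154389131656344), np.float64(0.0005154389131656097)]
angle 1.6712603547953437 99.01864291278258
```

View pics/s15c.png

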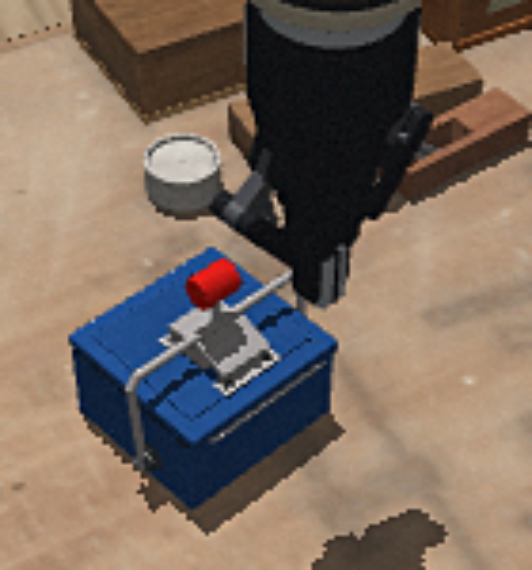

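View pics/w15.png

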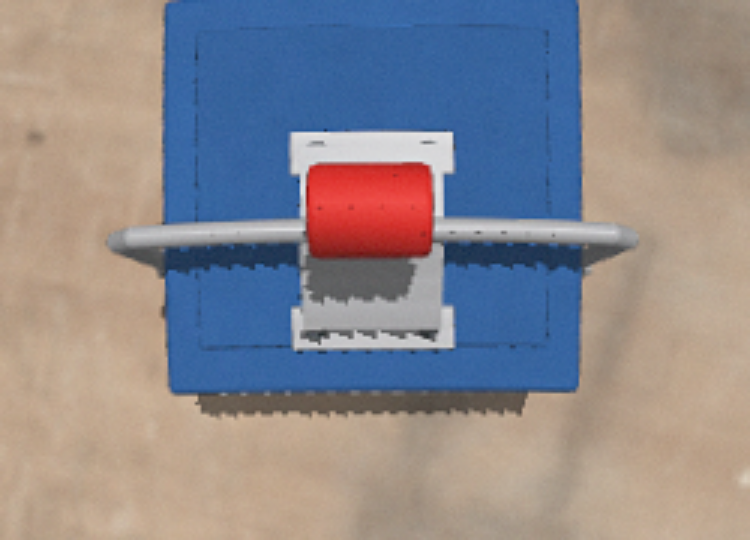

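```bash
python3 -m jog '0 0 0 2 0 2.5 0; 0 0 0 3.5 0 5 0; 0 0 0 4.5 0 5.6 0; 0 0 0 5.2 0 5.6 0; 0 0 0 5.8 0 5.6 0; 0 0 0 6.2 0 5.6 0; 0 0 0 6.6 0 5.6 0; 0 0 0 6.9 0 5.6 0; 0 0 0 7.1 0 5.6 0; 0 0 0 7.1 0 5.6 0; 0 0 0 7.1 0 5.6 0' ; python3 -c "
from h import *
print(tb(sensors.get_obs()['position']))"
```

```text
t: 19.17
position: [0.5317, 0.1321, 0.114]
orientation: [[0.949, 0.314, 0.0], [0.314, -0.949, -0.0], [0.0, 0.0, -1.0]]
contact_force: [-3.6, -0.3, 4.4]
finger_gap: -0.0001
[-2.06048702e+01  6.25075743e-02  1.14006053e+02]
```

```bash
python3 -m jog '0 0 0 -2 0 0 0; 0 0 0 -5 0 -3 0; 0 0 0 -7 0 -5 0; 0 0 0 -7 0 -5.5 0; 0 0 0 -7 0 -5.5 0'; python3 meas.py 16
```

```text
t: 19.58
position: [0.4667, 0.1098, 0.1705]
orientation: [[0.95, 0.314, 0.005], [0.314, -0.95, -0.0], [0.005, 0.002, -1.0]]
contact_force: [0.8, 0.1, 0.7]
finger_gap: -0.0003
[-89.34512038  -0.70831452 170.46210643]
(252.0, 77.5) (232.58462524414062, 173.02308654785156) [  0.38120989   1.35330764 116.09598328] [np.float64(0.0003875895482002431), np.float64(0.00038758954820022505)]
angle 1.7841014928050254 96.27797144802288
```

View pics/s16c.png

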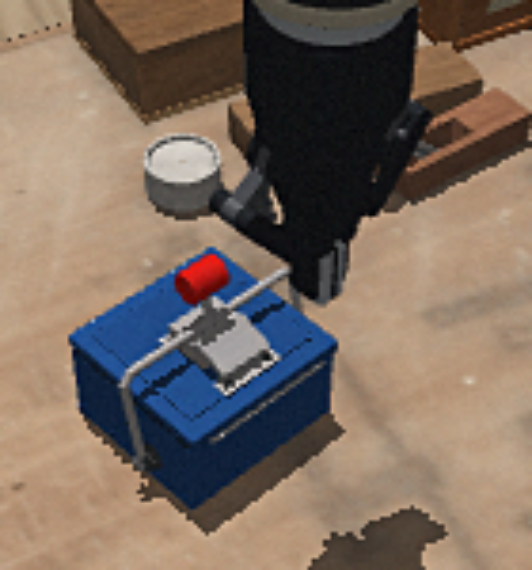

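View pics/w16.png

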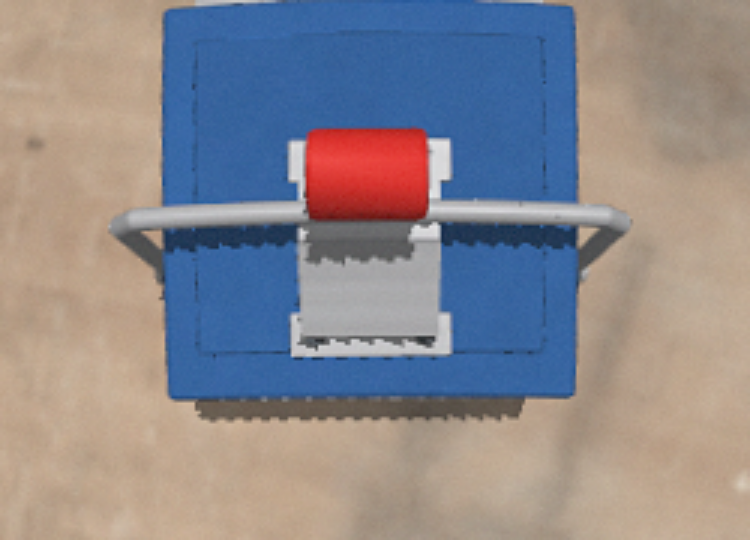

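The wire now lies behind the crest. The knob angle is about 1.78 rad and its radius dropped from 99 to 96 mm, so it is seated. The lid is shut and the gripper is clear.

```bash
python3 -m jog '0 0 0 -1 0 -3 0; 0 0 0 -1 0 -3 0; 0 0 0 -1 0 -3 0; 0 0 0 -1 0 -3 0'; python3 meas.py 17; python3 -c "
from workcell import r
print(r.job_done())"
```

```text
t: 20.02
position: [0.4564, 0.1069, 0.1976]
orientation: [[0.949, 0.314, -0.0], [0.314, -0.949, 0.0], [-0.0, -0.001, -1.0]]
contact_force: [-0.3, -0.1, 0.5]
finger_gap: 0.0001
[-1.00024933e+02 -1.96593751e-01  1.97580231e+02]
(253.0, 70.0) (232.6923065185547, 173.0384521484375) [ -1.52349532   1.99876725 117.74876678] [np.float64(0.000879665532492013), np.float64(0.0008796655324919052)]
angle 1.7614218660449645 97.51516582443215
the job is handed in; nothing more can be done
None
```

The wax is in the box, the lid is shut and the bail is over the crest in the keeper's seat. I handed the job in at about 20 s; the system gives no verdict.

- **Wax:** I put the largest cream block in the open box and let go. A wrist picture before closing showed it lying flat inside.
- **Lid:** I pushed the lid forward from behind and it fell shut. The pictures taken afterwards show it closed.
- **Bail:** My first try, leading the bail round by its knob, jammed at the crest because the low grip held the wire down. I let go and pushed the knob from the front with shut fingers. That left the wire resting on the crest, and a second push seated it.

**Last checks**
- Two camera measurements put the bail at 1.78 and 1.76 rad, against the 1.655 needed.
- The knob radius measured 99 mm on the crest, then 96 and 97.5 mm after seating. Those last two differ by about the camera error. The pictures show the wire behind the crest.
- The gripper was clear of everything, with a force reading near zero.
- I did not measure the wooden block's final position, but no move went near it.

The tool force reached about 54 N while the bail was jammed, with only the fingers in contact as far as I could tell. That is under the 120 N wrist limit.

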